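Tamp the desiccant tray level

ROBOT

A 7-joint arm with a two-finger parallel gripper is mounted at the origin on the work surface. World frame = base frame: x ahead of the robot, y to its left, z up, the work surface at z = 0. Lengths are in m, angles in rad, forces in N, time in s.
With the tool pointing down it reaches from about 0.425 to 1.025 m from the base axis. Payload 3.6 kg.
Tool frame: the origin (TCP) lies between the finger pads; the fingertips stand 8 mm ahead of it and the grasp point (between the pads) lies 11 mm behind it; z points along the fingers, y is the line along which they close (so a half turn about z gives the same grasp; the last joint's range is limited). The gripper opens to 85 mm and grips with 20 to 120 N. Pads are 22 mm wide; open, the fingers measure 114 mm over their backs; the gripper's body (76 mm by 85 mm) begins 54 mm behind the grasp point. The pads swing forward as they close: fully open they stand 13 mm farther back than shut.
Start: joints at [1.177, 0.591, 0.048, 1.609, -0.033, 0.943, -0.034], TCP at [0.215, -0.692, 0.239] pointing down, gripper open.
Joint ranges: [-2.69, 2.69], [-0.47, 2.24], [-1.27, 1.36], [0.19, 2.51], [-1.53, 4.68], [0.08, 2.07], [-3.09, 3.09]. Speed limits (rad/s): [2.57, 2.57, 3.14, 3.14, 3.14, 3.14, 3.14].

INTERFACE

Orientations are given as a unit quaternion [w, x, y, z].
In Python, from plant import robot, imaging, order gives the robot as it stands.
- The arm moves only by the tool drive_tool, never from a script. Its argument "rows" is one flat list of numbers, 7 for each row, row after row: the shift along the tool's x, y, z in mm, then the turn, a rotation vector about the tool's x, y, z in degrees, then the opening, from -1 (shut) to 1 (fully open), so that 0 is half open. A call has 1 to 10 rows; each row shifts and turns the commanded pose from where the row before left it, along the tool's axes as they then stand; what a row does not reach is not made up. A row lasts 1/8 s, in which the tool goes at most 62.5 mm and 10.7 degrees, less where a joint would pass 70% of its speed; a pose out of reach is approached as far as the arm can. A call is refused whole if a number of a shift passes 62.5 or a number of a turn 10.7, either way. A call with a gripper value outside its range is refused whole. The fingers move at their own pace and stop on an object; "newtons" is the grip in N (left out, the last holds). Time passes only in rows, so rows that do not move let the fingers close. It gives the time, the measured TCP pose, the force, the opening and the grip force at its end, in the units of the state.
- robot.state(): the state, without advancing time (a new reading comes with each control period).
- imaging.capture(name): name is "scene" or "side" or "wrist"; returns the picture (420x560x3 uint8, red, green, blue); there is no depth.
- imaging.camera_params(name): a dict with "K" (3x3 intrinsics, pixels), "k1" (the pictures are not rectified: a ray, as slopes to the right and down, at radius r is drawn at 1 + k1 r^2 times it, then the intrinsics apply), "extrinsics" (4x4, takes a point from camera to world coordinates); the wrist camera has in their place "mount" (4x4, takes a point from camera to tool coordinates, whose origin is the TCP and whose axes are the flange's). Camera axes: x right, y down, z forward; pixel columns grow to the right and rows downward; lengths in m; the calibration is good to about 2 mm. A picture is of the moment at which its call begins: read the wrist's pose just before it. camera_params takes no time and is no camera call.
- order.sign_off(): hands the job in; it is judged then, once.
The state is a dict: "time_s": time; "qpos": joint angles; "qd": joint speeds; "effort": joint torques, N m; "ee_pos": TCP position; "orientation": TCP orientation; "force": force on the tool from outside, world axes, zero at the start; "wrist_torque": the same for the moment, N m; "width": finger opening in m; "finger_force": force on a finger pad.
Only numpy, scipy, OpenCV 4.12 (cv2) and the standard library are available. Lean on these libraries where they do the work, as an engineer would, in place of code of your own. Each camera call takes 0.05 s, during which the arm holds its last target. There are 200 camera calls.

TASK

The clay desiccant lumps in the aluminium tray are heaped up, and the tray will not slide into the dry cabinet. Take the flat tamper by its wooden handle and press the lumps down with it until they all lie in one level layer inside the tray, none standing above its rim, without touching the lumps with the gripper. Then stand the tamper upright in the middle of the cork mat, setting it down gently, and leave the other things on the bench as they are.

Things in the scene. Friction and masses are not known exactly. Their poses are not given: they have to be found in the camera images.
- tray: Square open aluminium tray fixed to the bench, on the robot's left or right, at any yaw: 184 mm square outside, 172 mm inside, walls and floor 6 mm, rim 60 mm above the bench. Origin: centre of its underside, x and y along its sides. Holds 8 loose lumps: 6 on its floor, 2 heaped on top, up to 86 mm above the bench. The floor has room for all 8 in one layer.
- tamper: Tamper, 0.45 kg, standing upright on the bench between tray and mat: square steel foot 84 x 84 x 12 mm, in its middle an upright square wooden handle 28 x 28 mm (sides parallel to the foot's) whose top is 155 mm above the foot's underside; a round collar 42 mm across covers the handle up to 20 mm. Origin: centre of the foot's underside; x, y along the foot's sides, z up the handle.
- mat: Square cork mat fixed on the bench, 150 x 150 x 6 mm, on the other side of the tamper from the tray. Origin: centre of its underside; its upper face is 6 mm above that.
- lump0: Loose smooth clay lump, 70 g, barrel-shaped: 50 mm across the waist, 46 mm along its z, flat ends 31 mm wide. Origin: its centre, 29 to 33 mm above the bench when on the tray's floor, 50 or more when heaped. Pressed down with 10 to 25 N a heaped lump forces the others apart and wedges in, often in stages: two or more presses, some a little off its centre, may be needed.
- lump1: Another loose clay lump, the same in every way as lump0. Origin: its centre.
- lump2: Another loose clay lump, the same in every way as lump0. Origin: its centre.
- lump3: Another loose clay lump, the same in every way as lump0. Origin: its centre.
- lump4: Another loose clay lump, the same in every way as lump0. Origin: its centre.
- lump5: Another loose clay lump, the same in every way as lump0. Origin: its centre.
- lump6: Another loose clay lump, the same in every way as lump0. Origin: its centre.
- lump7: Another loose clay lump, the same in every way as lump0. Origin: its centre.
- spool: Grey spool standing on the bench, 60 mm across, 46 mm high, origin at the centre of its underside: leave it.
- driver: Screwdriver lying on the bench beyond the tamper, origin on the bench under its middle, handle to its -x: leave it.
Things that resemble listed ones, but are neither listed nor needed, are in the scene too. Leave any yellow look-alike of the lump5 alone.

How it is judged:
By the outcome, as a careful person would: the job done as asked, in the order asked, and still so for the second after the job is handed in, with the robot touching nothing.
It also fails if it takes over 72 s, if anything falls off the work surface, if the arm or the gripper's body presses on something with over 40 N, if the wrist force passes 120 N, or if a joint passes its speed limit or range.

## Working session

There is one attempt and no reset: what is moved stays moved. The work goes in short steps, Python scripts to look and compute and a tool call to move; the robot and the scene stay as the last step left them, time stands still between calls to the robot, and variables do not carry over. Pictures are saved under pics/ and viewed, at most 10 in all, crops included, and the job is handed in when it is done.

Besides the shell and the picture viewer there is one more tool, called after ">>>" as name(argument=value, ...) on one line, values as JSON. drive_tool: Moves the arm, as the interface text tells. Its arguments: {"type":"object","properties":{"rows":{"type":"array","items":{"type":"number"}},"newtons":{"type":"number"}},"required":["rows"]}

```bash
mkdir -p pics; ls; python3 - <<'E'
from plant import robot, imaging
import cv2,numpy as np
print(robot.state())
a=[imaging.capture(n) for n in("scene","side")]
for n,i in zip(("scene","side"),a): cv2.imwrite(f"pics/{n}0.png",i[:,:,::-1])
for n in("scene","side","wrist"):print(n,imaging.camera_params(n))
E
```

```text
pics
{'time_s': 0.0, 'qpos': array([ 1.17648965,  0.59216629,  0.0483028 ,  1.60983282, -0.03327013,
        0.94270575, -0.03367452]), 'qd': array([ 0.00039212,  0.00034011,  0.00236941,  0.0009385 ,  0.0011855 ,
       -0.00013081, -0.00297227]), 'effort': array([-2.92300620e-04, -5.48692381e+01,  1.54623259e+00, -1.98123640e+01,
        9.41930950e-03,  8.82343826e-03, -2.69853558e-06]), 'ee_pos': array([ 0.21456675, -0.69166557,  0.23810308]), 'orientation': array([-1.12653366e-03,  9.88701008e-01,  1.49896580e-01, -2.50403649e-04]), 'force': array([ 0.15692734, -0.14089461, -1.0858992 ]), 'wrist_torque': array([-0.03087802, -0.01505192, -0.02033293]), 'finger_force': 0.0, 'width': 0.08546180698403115}
scene {'K': array([[532.17684846,   0.        , 285.24831086],
       [  0.        , 532.17684846, 215.99907117],
       [  0.        ,   0.        ,   1.        ]]), 'k1': -0.07327037195750741, 'extrinsics': array([[ 0.7063394 ,  0.61707791, -0.34684221,  0.99222942],
       [ 0.70777095, -0.6073183 ,  0.36086669, -0.46751271],
       [ 0.01203924, -0.5003792 , -0.86572265,  1.120
[... 370 characters left out ...]
996,  0.60905411, -0.53248731],
       [-0.01250106, -0.67166739, -0.74074735,  0.70601109],
       [ 0.        ,  0.        ,  0.        ,  1.        ]])}
wrist {'K': array([[357.57250506,   0.        , 279.88437997],
       [  0.        , 357.57250506, 205.12145269],
       [  0.        ,   0.        ,   1.        ]]), 'k1': -0.0402240370037503, 'mount': array([[ 1.07225647e-04, -9.47712082e-01, -3.19126616e-01,
         8.17121289e-02],
       [ 9.99999978e-01,  1.58316666e-04, -1.34156695e-04,
        -4.67668716e-04],
       [ 1.77664983e-04, -3.19126595e-01,  9.47712079e-01,
        -1.35010947e-01],
       [ 0.00000000e+00,  0.00000000e+00,  0.00000000e+00,
         1.00000000e+00]])}
```

View pics/scene0.png

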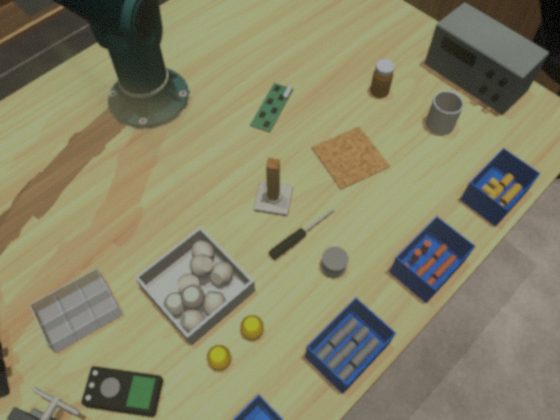

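View pics/side0.png

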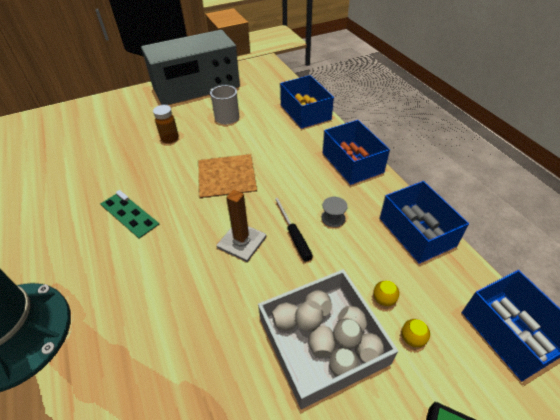

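The scene view shows the tray of lumps at (195,284), the tamper at (273,190) and the cork mat at (350,157). The driver is at (300,235), the spool at (334,262), and the yellow look-alikes are at (252,327) and (219,357). The empty divided tray at (77,310) holds no lumps, so it isn't the one meant.

```bash
cat > h.py <<'E'
import cv2,numpy as np
from plant import robot,imaging
from scipy.spatial.transform import Rotation as R
def cam(n,st=None):
    p=imaging.camera_params(n)
    if n!="wrist": return p,p["extrinsics"]
    T=np.eye(4);q=st["orientation"];T[:3,:3]=R.from_quat(np.r_[q[1:],q[0]]).as_matrix();T[:3,3]=st["ee_pos"]
    return p,T@p["mount"]
def ray(n,uv,st=None):
    p,E=cam(n,st);uv=np.asarray(uv,float).reshape(-1,1,2)
    s=cv2.undistortPoints(uv,p["K"],np.array([p["k1"],0,0,0.]))[:,0]
    return E[:3,3],np.c_[s,np.ones(len(s))]@E[:3,:3].T
def plane(n,uv,z,st=None):
    o,d=ray(n,uv,st);return o+d*((z-o[2])/d[:,2])[:,None]
def proj(n,P,st=None):
    p,E=cam(n,st);c=(np.atleast_2d(P)-E[:3,3])@E[:3,:3]
    return cv2.projectPoints(c,np.zeros(3),np.zeros(3),p["K"],np.array([p["k1"],0,0,0.]))[0][:,0]
E
python3 - <<'E'
from h import *
np.set_printoptions(precision=4,suppress=True)
def box(n,img,roi,lo,hi):
    x,y,w,h=roi;m=cv2.inRange(cv2.cvtColor(img[y:y+h,x:x+w],cv2.COLOR_BGR2HSV),lo,hi)
    m=cv2.morphologyEx(m,cv2.MORPH_CLOSE,np.ones((3,3)))
    c=max(cv2.findContours(m,0,2)[0],key=cv2.contourArea)
    r=cv2.minAreaRect(c);a=cv2.approxPolyDP(c,.05*cv2.arcLength(c,1),True)[:,0]+[x,y]
    return a
s=cv2.imread("pics/scene0.png");d=cv2.imread("pics/side0.png")
for n,i,roi in(("scene",s,(300,115,100,80)),("side",d,(185,145,85,60))):
    a=box(n,i,roi,(5,120,60),(17,255,255));P=plane(n,a,.006);print(n,"mat",a.tolist(),P[:,:2],P.mean(0))
t=np.array([(138,283),(200,230),(254,285),(194,339)]);P=plane("scene",t,.06);print("tray",P[:,:2],P.mean(0),np.linalg.norm(P-np.roll(P,1,0),axis=1))
t=np.array([(260,303),(345,274),(395,347),(300,398)]);P=plane("side",t,.06);print("tray",P[:,:2],P.mean(0),np.linalg.norm(P-np.roll(P,1,0),axis=1))
# handle top
print("top",plane("scene",[(273,161)],.155),plane("side",[(237,195)],.155))
print("foot scene",plane("scene",[(260,182),(293,184),(288,214),(255,211)],.012))
print("foot side",plane("side",[(217,240),(236,222),(266,238),(247,257)],.012))
big=np.hstack([cv2.resize(s[145:225,240:310],None,fx=5.6,fy=5.6,interpolation=2),cv2.resize(d[185:265,205:275],None,fx=5.6,fy=5.6,interpolation=2)])
cv2.imwrite("pics/tamp.png",big);print(big.shape)
E
```

```text
scene mat [[358, 129], [314, 148], [342, 186], [386, 166]] [[0.4918 0.327 ]
 [0.4531 0.1958]
 [0.5841 0.1597]
 [0.6225 0.2868]] [0.5379 0.2423 0.006 ]
side mat [[250, 155], [199, 161], [200, 197], [255, 190]] [[0.6248 0.2885]
 [0.4871 0.3283]
 [0.4464 0.1904]
 [0.5821 0.1513]] [0.5351 0.2396 0.006 ]
tray [[ 0.4631 -0.3689]
 [ 0.4579 -0.1891]
 [ 0.6413 -0.1939]
 [ 0.6419 -0.3624]] [ 0.551  -0.2786  0.06  ] [0.1789 0.1799 0.1835 0.1686]
tray [[ 0.454  -0.1836]
 [ 0.6298 -0.1989]
 [ 0.6279 -0.363 ]
 [ 0.4438 -0.365 ]] [ 0.5389 -0.2776  0.06  ] [0.1816 0.1765 0.1641 0.1841]
top [[0.4861 0.0154 0.155 ]] [[0.4929 0.0086 0.155 ]]
foot scene [[ 0.4346  0.0188  0.012 ]
 [ 0.4965  0.0733  0.012 ]
 [ 0.5489  0.0031  0.012 ]
 [ 0.487  -0.0478  0.012 ]]
foot side [[ 0.4382  0.0334  0.012 ]
 [ 0.4969  0.0652  0.012 ]
 [ 0.5411 -0.0109  0.012 ]
 [ 0.4817 -0.0412  0.012 ]]
(448, 784, 3)
```

View pics/tamp.png

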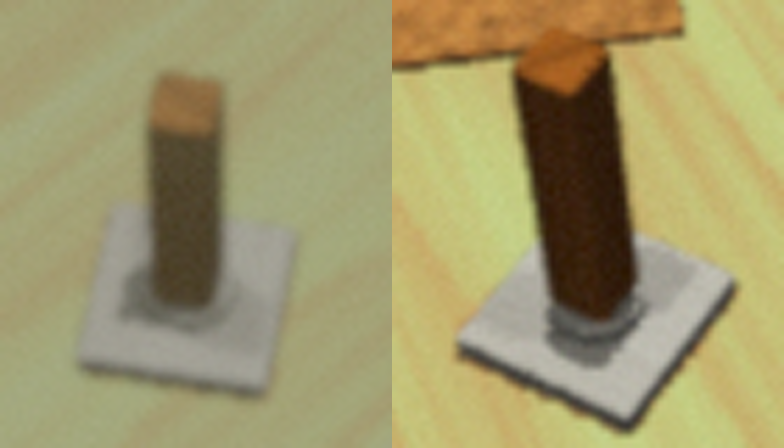

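The crop shows the wooden-handled tamper. The handle top centre is at scene (273,163.5) and side (236.5,196). The foot corners are clear, with one hidden behind the handle in the side view.

```bash
python3 - <<'E'
from h import *
np.set_printoptions(precision=4,suppress=True)
f=lambda a,x,y:[(x+u/5.6,y+v/5.6) for u,v in a]
def rep(P,s):
    e=P[1]-P[0];print(s,P[:,:2].tolist(),P.mean(0),[np.degrees(np.arctan2(*(P[(i+1)%len(P)]-P[i])[1::-1])).round(1) for i in range(len(P))])
rep(plane("scene",f([(115,207),(296,233),(266,380),(83,358)],240,145),.012),"sc")
P=plane("side",f([(68,345),(236,420),(343,285)],205,185),.012);rep(P,"si");print((P[0]+P[2])/2)
rep(plane("scene",f([(155,75),(222,80),(218,135),(152,130)],240,145),.155),"top")
rep(plane("side",f([(124,68),(163,30),(215,48),(178,95)],205,185),.155),"top")
# handle base axis
print(robot.state()["qpos"])
E
```

```text
sc [[0.43542925033494284, 0.019814516273011062], [0.5017472022891976, 0.0675544006200468], [0.5458264945038906, 0.0045186235802471275], [0.482494119252879, -0.04411292654371751]] [0.4914 0.0119 0.012 ] [np.float64(35.7), np.float64(-55.0), np.float64(-142.5), np.float64(126.4)]
si [[0.43221094615790756, 0.015249101538896359], [0.4789827049515632, -0.04882429207023098], [0.5441065592497645, -0.005515928971303374]] [ 0.4851 -0.013   0.012 ] [np.float64(-53.9), np.float64(33.6), np.float64(169.5)]
[0.4882 0.0049 0.012 ]
top [[0.47263211159645246, 0.011943389830445628], [0.4931230673232203, 0.02930791806848515], [0.5110467190319421, 0.009395859999887457], [0.4910832536469124, -0.0075024930724352235]] [0.492  0.0108 0.155 ] [np.float64(40.3), np.float64(-48.0), np.float64(-139.8), np.float64(133.5)]
top [[0.47295317918525914, 0.011782854415049226], [0.4924408253240372, 0.023783981625160155], [0.5059407928254631, 0.0066893891252423066], [0.48542421435151406, -0.009409729617579465]] [0.4892 0.0082 0.155 ] [np.float64(31.6), np.float64(-51.7), np.float64(-141.9), np.float64(120.5)]
[ 1.1765  0.592   0.0483  1.6097 -0.0333  0.9427 -0.0337]
```

>>> drive_tool(rows=[46, -34, -5, 0, 0, 0, 1, 46, -34, -5, 0, 0, 0, 1, 46, -34, -5, 0, 0, 0, 1, 46, -34, -5, 0, 0, 0, 1, 46, -34, -5, 0, 0, 0, 1, 46, -34, -5, 0, 0, 0, 1, 46, -34, -5, 0, 0, 0, 1, 46, -34, -5, 0, 0, 0, 1, 46, -34, -5, 0, 0, 0, 1, 0, 0, 0, 0, 0, 0, 1])

```text
time_s: 1.35
ee_pos: [0.5236, -0.2712, 0.2844]
orientation: [-0.001, 0.988, 0.155, 0.001]
force: [-0.1, -0.2, 1.4]
width: 0.0851
finger_force: 0.0
```

```bash
cat >> h.py <<'E'
np.set_printoptions(precision=4,suppress=True)
def to(P,yaw=None):
    s=robot.state();q=s["orientation"];M=R.from_quat(np.r_[q[1:],q[0]]).as_matrix()
    y=np.degrees(np.arctan2(M[1,1],M[0,1]))
    print("pos",s["ee_pos"],"yaw_y %.1f"%y,"tilt",M[:2,2],"t",s["time_s"],"q",s["qpos"],"F",s["force"],"w",s["width"])
    print("tool shift mm",(M.T@(np.array(P)-s["ee_pos"])*1e3).round(1), "turn z",None if yaw is None else -((yaw-y+90)%180-90))
E
python3 - <<'E'
from h import *
st=robot.state();i=imaging.capture("wrist");cv2.imwrite("pics/w1.png",i[:,:,::-1])
np.savez("pics/w1",**st);to((.491,.010,.24),-54)
E
```

```text
pos [ 0.5211 -0.2746  0.2841] yaw_y -72.4 tilt [0.0001 0.001 ] t 1.4 q [ 0.4293  0.3701 -0.0274  1.8775  0.0116  0.8944 -0.8675] F [-0.4177 -1.0061 -0.3199] w 0.08560276309153039
tool shift mm [  57.3 -280.4   44.4] turn z -18.420941108067694
```

View pics/w1.png

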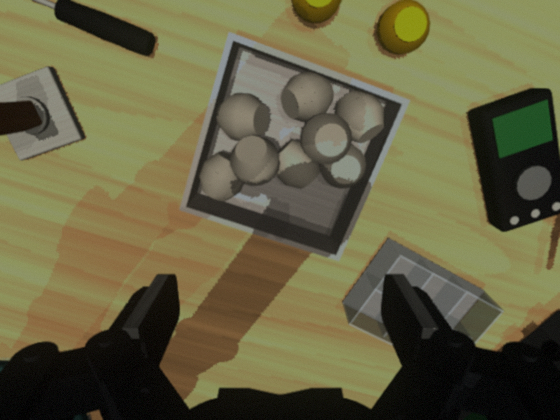

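Wrist view: tray rim corners are at about (232,35), (408,101), (340,257) and (183,210). The heaped lumps look to be (327,137) and (254,158), since both overlap their neighbours. There is free floor along the near and left side.

```bash
python3 - <<'E'
from h import *
st=dict(np.load("pics/w1.npz"))
P=plane("wrist",[(232,35),(408,101),(340,257),(183,210)],.06,st)
print(P[:,:2],P.mean(0),np.linalg.norm(P-np.roll(P,1,0),axis=1),[np.degrees(np.arctan2(*(P[(i+1)%4]-P[i])[1::-1])).round(1) for i in range(4)])
L=[(307,96),(360,117),(327,137),(345,165),(297,163),(254,158),(222,177),(245,116)]
for h in(.031,.062):print(plane("wrist",L,h,st)[:,:2].tolist())
# crossing check of heaped with scene/side
for a in plane("wrist",L,.031,st): print(proj("scene",a)[0],proj("side",a)[0])
i=cv2.imread("pics/w1.png")[20:250,170:420];j=cv2.imread("pics/side0.png")[265:400,250:400]
cv2.imwrite("pics/c1.png",np.hstack([cv2.resize(i,(420,386)),cv2.resize(j,(370,386),interpolation=2)]))
print("foot",plane("wrist",[(50,68),(84,138),(25,159)],.012,st))
E
```

```text
[[ 0.6306 -0.1892]
 [ 0.6266 -0.368 ]
 [ 0.4491 -0.3646]
 [ 0.4495 -0.1852]] [ 0.5389 -0.2768  0.06  ] [0.1811 0.1788 0.1775 0.1794] [np.float64(-91.3), np.float64(178.9), np.float64(89.9), np.float64(-1.3)]
[[0.6003025916412396, -0.2750739873423052], [0.5974836876620333, -0.3357113161779416], [0.5667427303263366, -0.3095891901983028], [0.544009753906403, -0.33915972701689506], [0.5297629928404577, -0.28791705996403627], [0.520537678619021, -0.24117027092513493], [0.4889856821603872, -0.21320509920564779], [0.560824098671453, -0.21917559826773333]]
[[0.6003475842361278, -0.27275821591704835], [0.5977534883286391, -0.3285597074662104], [0.5694641275681944, -0.30452082547571113], [0.5485441098836636, -0.3317331069543292], [0.5354335304354959, -0.2845770513131356], [0.5269439365920526, -0.24155832664972857], [0.49790821721664846, -0.2158233821305576], [0.5640175077942955, -0.2213177328771137]]
[214.232  302.0651] [351.4591 319.0635]
[191.9612 319.974 ] [368.4868 347.7752]
[192.0224 302.1598] [345.9999 342.4319]
[174.7866 304.0992] [343.8932 362.6084]
[188.7252 284.3531] [322.1876 340.7351]
[202.116  268.0499] [305.5674 321.3701]
[202.4344 251.1567] [283.9601 315.8996]
[221.4211 273.5139] [318.5858 303.5014]
foot [[ 0.5442 -0.0001  0.012 ]
 [ 0.4794 -0.0481  0.012 ]
 [ 0.4334  0.0167  0.012 ]]
```

View pics/c1.png

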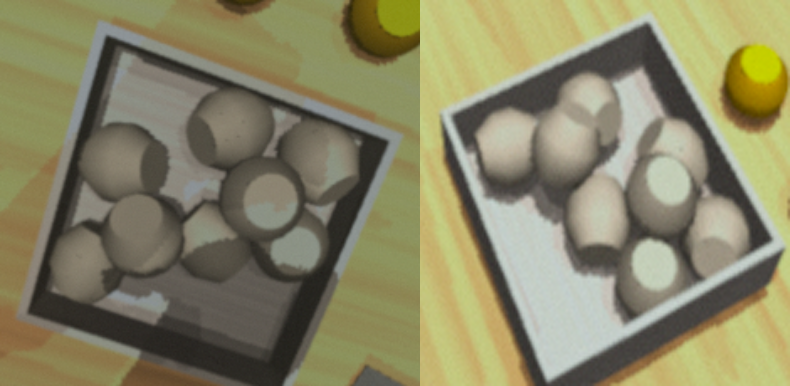

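The crop confirms two heaped lumps, at about (0.569,-0.305) and (0.527,-0.242). Tray centre is about (0.540,-0.277) with yaw about -1°. Next I go above the tamper.

>>> drive_tool(rows=[11, -56, 0, 0, 0, 0, 1, 11, -56, 0, 0, 0, 0, 1, 11, -56, 0, 0, 0, 0, 1, 11, -56, 0, 0, 0, 0, 1, 11, -56, 0, 0, 0, 0, 1, 0, 0, 0, 0, 0, -9, 1, 0, 0, 0, 0, 0, -9, 1, 0, 0, 0, 0, 0, 0, 1, 0, 0, 0, 0, 0, 0, 1])

```text
time_s: 2.52
ee_pos: [0.4889, 0.0048, 0.2841]
orientation: [0.0, 0.954, 0.3, -0.0]
force: [0.0, 0.1, -0.2]
width: 0.0854
finger_force: 0.0
```

```bash
python3 - <<'E'
from h import *
st=robot.state();i=imaging.capture("wrist")[:,:,::-1].copy()
to((.490,.009,.13),-54.5)
# predicted handle-top outline for the assumed pose drawn as reference
c,s=np.cos(np.radians(35.5)),np.sin(np.radians(35.5));M=np.array([[c,-s],[s,c]])
for h,z in((.014,.155),(.042,.012)):
    q=np.c_[np.array([[-h,-h],[h,-h],[h,h],[-h,h]])@M.T+[.490,.009],np.full(4,z)]
    print(proj("wrist",q,st).round(0).tolist())
np.savez("pics/w2",**st);cv2.imwrite("pics/w2.png",i)
E
```

```text
pos [0.4889 0.0051 0.2841] yaw_y -55.0 tilt [-0.0005 -0.0004] t 2.575 q [ 0.0556  0.2429 -0.1909  2.0753  0.0623  0.8291 -1.1316] F [ 0.4749 -0.1343  0.2835] w 0.08537467765659112
tool shift mm [  3.2  -2.6 154.1] turn z -0.48167357016163237
[[295.0, 209.0], [295.0, 174.0], [258.0, 175.0], [259.0, 210.0]]
[[314.0, 191.0], [315.0, 119.0], [240.0, 120.0], [243.0, 192.0]]
```

View pics/w2.png

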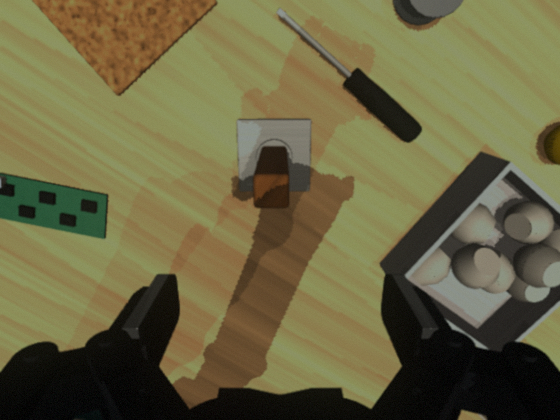

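The wrist view shows the handle top at u 254–289, v 174–208, and the foot edges parallel to the image axes. The tamper sits about 6 mm towards tool -y and 3 mm towards +x, so I correct, go down and grip.

>>> drive_tool(rows=[3, -6, 30, 0, 0, 0, 1, 0, 0, 50, 0, 0, 0, 1, 0, 0, 50, 0, 0, 0, 1, 0, 0, 50, 0, 0, 0, 1, 0, 0, 0, 0, 0, 0, 1, 0, 0, 0, 0, 0, 0, -1, 0, 0, 0, 0, 0, 0, -1, 0, 0, 0, 0, 0, 0, -1, 0, 0, 0, 0, 0, 0, -1, 0, 0, 0, 0, 0, 0, -1], newtons=90)

```text
time_s: 3.82
ee_pos: [0.489, 0.013, 0.1059]
orientation: [0.0, 0.953, 0.303, 0.001]
force: [-1.7, 0.1, 9.0]
width: 0.0272
finger_force: 80.7
```

>>> drive_tool(rows=[0, 0, 0, 0, 0, 0, -1, 0, 0, 0, 0, 0, 0, -1, 0, 0, 0, 0, 0, 0, -1])

```text
time_s: 4.2
ee_pos: [0.4889, 0.013, 0.1059]
orientation: [0.0, 0.953, 0.303, 0.001]
force: [-1.0, -0.1, 7.4]
width: 0.027
finger_force: 80.7
```

>>> drive_tool(rows=[0, 0, -20, 0, 0, 0, -1, 0, 0, -45, 0, 0, 0, -1, 0, 0, -50, 0, 0, 0, -1, 0, 0, 0, 0, 0, 9.1, -1, 0, 0, 0, 0, 0, 9.1, -1, 0, 0, 0, 0, 0, 9.1, -1, 0, 0, 0, 0, 0, 9.1, -1, 0, 0, 0, 0, 0, 0, -1, 0, 0, 0, 0, 0, 0, -1])

```text
time_s: 5.32
ee_pos: [0.4876, 0.0128, 0.2192]
orientation: [0.0, 1.0, -0.009, -0.0]
force: [-0.3, 0.4, -4.2]
width: 0.027
finger_force: 81.9
```

```bash
python3 - <<'E'
from h import *
to((.548,-.275,.221),-91.2)
E
```

```text
pos [0.4876 0.0128 0.2192] yaw_y -91.0 tilt [-0.0005 -0.    ] t 5.325 q [-0.0868  0.3255 -0.0405  2.1502  0.0209  0.6668 -1.7304] F [-0.3496  0.36   -4.162 ] w 0.02697114600311559
tool shift mm [ 65.6 286.7  -1.8] turn z 0.1735560522034092
```

>>> drive_tool(rows=[11, 48, 0, 0, 0, 0, -1, 11, 48, 0, 0, 0, 0, -1, 11, 48, 0, 0, 0, 0, -1, 11, 48, 0, 0, 0, 0, -1, 11, 48, 0, 0, 0, 0, -1, 11, 47, 0, 0, 0, 0, -1, 0, 0, 0, 0, 0, 0, -1, 0, 0, 15, 0, 0, 0, -1, 0, 0, 10, 0, 0, 0, -1, 0, 0, 0, 0, 0, 0, -1])

```text
time_s: 6.58
ee_pos: [0.5471, -0.2734, 0.1925]
orientation: [-0.001, 1.0, -0.009, -0.002]
force: [0.4, 0.8, -4.3]
width: 0.0272
finger_force: 82.6
```

>>> drive_tool(rows=[0, 0, 3, 0, 0, 0, -1, 0, 0, 3, 0, 0, 0, -1])

```text
time_s: 6.82
ee_pos: [0.5488, -0.2754, 0.189]
orientation: [0.0, 1.0, -0.01, 0.0]
force: [-1.6, 0.7, 6.0]
width: 0.027
finger_force: 83.6
```

>>> drive_tool(rows=[0, 0, 2, 0, 0, 0, -1, 0, 0, 0, 0, 0, 0, -1, 0, 0, 2, 0, 0, 0, -1, 0, 0, 0, 0, 0, 0, -1])

```text
time_s: 7.32
ee_pos: [0.5489, -0.2752, 0.1882]
orientation: [-0.0, 1.0, -0.01, 0.001]
force: [-4.0, 2.8, 17.1]
width: 0.0273
finger_force: 85.4
```

>>> drive_tool(rows=[0, 0, 1, 0, 0, 0, -1, 0, 0, 0, 0, 0, 0, -1, 0, 0, 1, 0, 0, 0, -1, 0, 0, 0, 0, 0, 0, -1])

```text
time_s: 7.82
ee_pos: [0.5491, -0.2751, 0.1879]
orientation: [-0.0, 1.0, -0.01, 0.001]
force: [-5.9, 4.4, 26.7]
width: 0.0271
finger_force: 86.4
```

>>> drive_tool(rows=[0, 0, -13, 0, 0, 0, -1, 10, 13, 0, 0, 0, 0, -1, 10, 13, 0, 0, 0, 0, -1, 8, 12, 0, 0, 0, 0, -1, 0, 0, 0, 0, 0, 0, -1, 0, 0, 5, 0, 0, 0, -1, 0, 0, 3, 0, 0, 0, -1, 0, 0, 3, 0, 0, 0, -1, 0, 0, 0, 0, 0, 0, -1])

```text
time_s: 8.95
ee_pos: [0.575, -0.3128, 0.1866]
orientation: [-0.001, 1.0, -0.01, -0.001]
force: [-3.3, 3.3, 9.5]
width: 0.0274
finger_force: 84.6
```

>>> drive_tool(rows=[0, 0, 2, 0, 0, 0, -1, 0, 0, 0, 0, 0, 0, -1])

```text
time_s: 9.2
ee_pos: [0.5753, -0.3128, 0.1864]
orientation: [-0.001, 1.0, -0.01, -0.0]
force: [-4.0, 3.6, 18.9]
width: 0.0268
finger_force: 85.8
```

>>> drive_tool(rows=[0, 0, 1, 0, 0, 0, -1, 0, 0, 0, 0, 0, 0, -1, 0, 0, 1, 0, 0, 0, -1, 0, 0, 0, 0, 0, 0, -1])

```text
time_s: 9.7
ee_pos: [0.5755, -0.3129, 0.1862]
orientation: [-0.001, 1.0, -0.01, -0.0]
force: [-6.9, 4.4, 25.9]
width: 0.0271
finger_force: 86.5
```

>>> drive_tool(rows=[-3, 0, 0, 0, 0, 0, -1, -3, 0, 0, 0, 0, 0, -1, -3, 0, 0, 0, 0, 0, -1, -3, 0, 0, 0, 0, 0, -1, -3, 0, 0, 0, 0, 0, -1, 0, 0, 0, 0, 0, 0, -1])

```text
time_s: 10.45
ee_pos: [0.5693, -0.3119, 0.186]
orientation: [0.001, 1.0, -0.009, 0.009]
force: [4.4, 4.0, 11.9]
width: 0.0267
finger_force: 84.4
```

>>> drive_tool(rows=[0, 0, 2, 0, 0, 0, -1, 0, 0, 0, 0, 0, 0, -1, 0, 0, 2, 0, 0, 0, -1, 0, 0, 0, 0, 0, 0, -1])

```text
time_s: 10.95
ee_pos: [0.5698, -0.312, 0.1851]
orientation: [0.001, 1.0, -0.009, 0.009]
force: [1.6, 6.5, 28.6]
width: 0.0271
finger_force: 86.7
```

```bash
python3 - <<'E'
from h import *
i=imaging.capture("scene")[:,:,::-1];j=imaging.capture("side")[:,:,::-1]
cv2.imwrite("pics/p1.png",np.hstack([cv2.resize(i[215:345,130:260],(390,390),interpolation=2),cv2.resize(j[200:400,240:440],(390,390),interpolation=2)]))
to((0,0,0))
E
```

```text
pos [ 0.5698 -0.312   0.1851] yaw_y -91.1 tilt [ 0.0188 -0.0014] t 11.05 q [ 0.4313  0.551   0.0044  1.8416 -0.0135  0.7314 -1.1443] F [ 1.372   5.9606 27.6747] w 0.027065877879002907
tool shift mm [-578.8 -301.6  173.9] turn z None
```

View pics/p1.png

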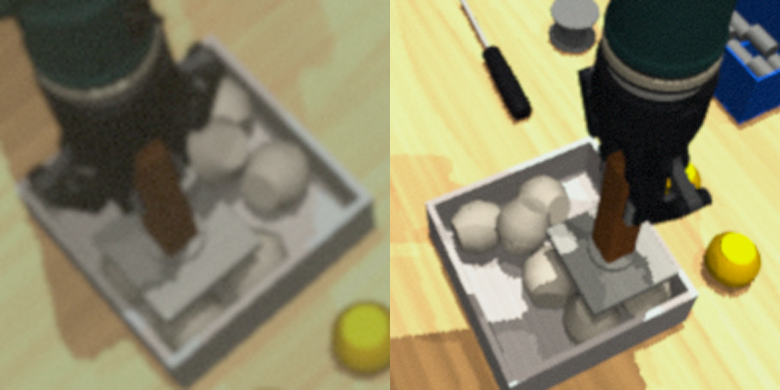

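```bash
cat >> h.py <<'E'
def tri(a,b):
    o,d=ray("scene",[a]);p,e=ray("side",[b]);d=d[0];e=e[0]
    t=np.linalg.lstsq(np.c_[d,-e],p-o,rcond=None)[0];return (o+d*t[0]+p+e*t[1])/2,np.linalg.norm(o+d*t[0]-p-e*t[1])
E
python3 - <<'E'
from h import *
a=tri((182.3,263.3),(356.4,280.5));b=tri((190,296.7),(355.4,330.8));print(a,b)
v=a[0]-b[0];print(np.degrees(np.arctan2(v[:2],v[2])))
for x in (proj("scene",[[.57,-.312,.08],[.57,-.312,.23]]),proj("side",[[.57,-.312,.08],[.57,-.312,.23]])):print(x)
E
```

```text
(array([ 0.5682, -0.2992,  0.219 ]), np.float64(0.002323626833418537)) (array([ 0.575 , -0.3139,  0.0816]), np.float64(0.0035915587631748388))
[-2.8292  6.1266]
[[188.8249 295.53  ]
 [176.9018 265.2877]]
[[351.4835 330.6352]
 [364.0049 283.3249]]
```

The picture shows the tamper pressing on heap A with the handle slightly tilted in the grip, and lump B still heaped. I back off to look at the lumps with the tray clear, raising the grip to 120 N.

>>> drive_tool(rows=[0, 0, -30, 0, 0, 0, -1, 0, 0, -40, 0, 0, 0, -1, -40, 0, 0, 0, 0, 0, -1, -45, 0, 0, 0, 0, 0, -1, -45, 0, 0, 0, 0, 0, -1, 0, 0, 0, 0, 0, 0, -1, 0, 0, 0, 0, 0, 0, -1], newtons=120)

```text
time_s: 11.92
ee_pos: [0.4312, -0.3109, 0.2466]
orientation: [0.0, 1.0, -0.01, 0.001]
force: [0.4, 0.5, -3.4]
width: 0.0268
finger_force: 106.8
```

```bash
python3 - <<'E'
from h import *
st=robot.state();np.savez("pics/w3",**st)
w=imaging.capture("wrist")[:,:,::-1];i=imaging.capture("scene")[:,:,::-1];j=imaging.capture("side")[:,:,::-1]
cv2.imwrite("pics/w3.png",w);cv2.imwrite("pics/s3.png",i);cv2.imwrite("pics/d3.png",j)
c=np.hstack([cv2.resize(i[175:345,130:260],(306,400),interpolation=2),cv2.resize(j[180:400,230:400],(309,400),interpolation=2)])
big=np.zeros((600,800,3),np.uint8);big[:400,:615]=c
r=cv2.resize(w,(800,600))
cv2.imwrite("pics/p2.png",np.hstack([cv2.resize(w,(490,368)),cv2.resize(j[200:400,230:400],(310,368),interpolation=2)]));to((.51,-.24,.19))
E
```

```text
pos [ 0.4321 -0.3109  0.2465] yaw_y -91.1 tilt [ 0.0014 -0.0004] t 12.075 q [ 0.526   0.3406  0.0162  2.0367 -0.0084  0.7629 -1.0421] F [-0.8649 -0.3872 -3.66  ] w 0.026842663437204203
tool shift mm [ 76.4 -72.3  56.6] turn z None
```

View pics/p2.png

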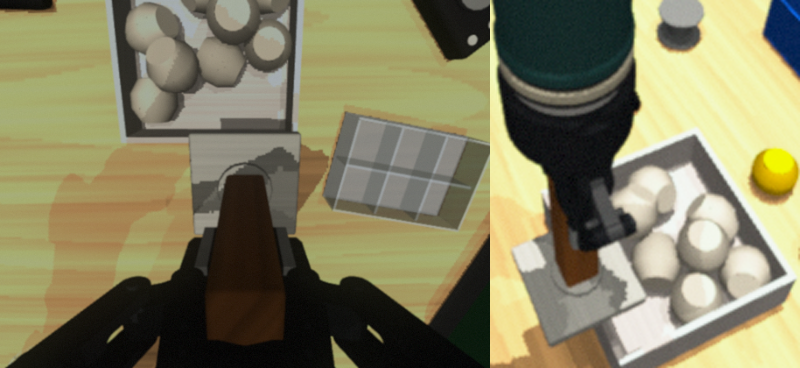

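View: two lumps are still heaped, A at about wrist (270,20) and B at about (197,73). The foot outline is at about (217,152), (342,152), (340,266).

```bash
python3 - <<'E'
from h import *
st=dict(np.load("pics/w3.npz"));p,E=cam("wrist",st)
def foot(tx):
    q=np.array([[-.042,-.042,.012],[.042,-.042,.012],[.042,.042,.012],[-.042,.042,.012]])
    g=np.array([0,0,.117]);M=R.from_euler("zy",[-1.1,tx],degrees=True).as_matrix()
    Q=(q-g)@M.T+g+st["ee_pos"]-[0,0,.1059];return proj("wrist",Q,st).round(0).tolist()
for t in(-5,0,5):print(t,foot(t))
L=np.array([(236,18),(268,42),(220,62),(153,100),(153,27),(172,64)])/.875
for h in(.031,.062):print(plane("wrist",L,h,st)[:,:2].tolist())
E
```

```text
-5 [[338.0, 253.0], [347.0, 137.0], [213.0, 137.0], [222.0, 253.0]]
0 [[339.0, 267.0], [346.0, 150.0], [215.0, 150.0], [222.0, 267.0]]
5 [[339.0, 281.0], [344.0, 163.0], [217.0, 163.0], [222.0, 281.0]]
[[0.5685519594013351, -0.3043669193426802], [0.5450973232045496, -0.33694259786157255], [0.5264232301963003, -0.28628886493774947], [0.48895025496451194, -0.21111899703042136], [0.562305282939662, -0.21878894249280312], [0.5256642166393465, -0.2353132380642674]]
[[0.5635998014249195, -0.30505850985128424], [0.5422179208612729, -0.3347553792261401], [0.5251941127328169, -0.28857806663032687], [0.491032735252982, -0.22005118247426983], [0.5579051622541127, -0.22704331215090945], [0.5245021754507881, -0.24210730680608417]]
```

The tamper is still straight in the grip. I press B on its own next.

>>> drive_tool(rows=[27, -25, 0, 0, 0, 0, -1, 27, -25, 0, 0, 0, 0, -1, 28, -25, 0, 0, 0, 0, -1, 0, 0, 25, 0, 0, 0, -1, 0, 0, 25, 0, 0, 0, -1, 0, 0, 0, 0, 0, 0, -1, 0, 0, 4, 0, 0, 0, -1, 0, 0, 4, 0, 0, 0, -1, 0, 0, 3, 0, 0, 0, -1, 0, 0, 0, 0, 0, 0, -1])

```text
time_s: 13.32
ee_pos: [0.5155, -0.2383, 0.1871]
orientation: [0.001, 1.0, -0.01, 0.002]
force: [-1.3, 1.2, 4.7]
width: 0.0267
finger_force: 108.2
```

>>> drive_tool(rows=[0, 0, 2, 0, 0, 0, -1, 0, 0, 0, 0, 0, 0, -1])

```text
time_s: 13.58
ee_pos: [0.5163, -0.2384, 0.1863]
orientation: [0.001, 1.0, -0.01, 0.003]
force: [-2.8, 1.2, 11.5]
width: 0.0271
finger_force: 109.0
```

>>> drive_tool(rows=[0, 0, 1.5, 0, 0, 0, -1, 0, 0, 0, 0, 0, 0, -1, 0, 0, 1.5, 0, 0, 0, -1, 0, 0, 0, 0, 0, 0, -1])

```text
time_s: 14.08
ee_pos: [0.5188, -0.2365, 0.1836]
orientation: [-0.0, 1.0, -0.01, 0.005]
force: [2.5, 3.9, 7.1]
width: 0.0265
finger_force: 108.6
```

Moving (force fell, z lower). Continue.

>>> drive_tool(rows=[0, 0, 2, 0, 0, 0, -1, 0, 0, 0, 0, 0, 0, -1, 0, 0, 2, 0, 0, 0, -1, 0, 0, 0, 0, 0, 0, -1])

```text
time_s: 14.58
ee_pos: [0.5205, -0.2372, 0.1809]
orientation: [0.001, 1.0, -0.01, 0.007]
force: [1.6, 2.9, 16.8]
width: 0.027
finger_force: 109.5
```

>>> drive_tool(rows=[0, 0, 1.5, 0, 0, 0, -1, 0, 0, 0, 0, 0, 0, -1])

```text
time_s: 14.82
ee_pos: [0.5208, -0.237, 0.1805]
orientation: [0.001, 1.0, -0.01, 0.007]
force: [0.3, 4.7, 22.4]
width: 0.0268
finger_force: 110.1
```

>>> drive_tool(rows=[0, 0, 1.5, 0, 0, 0, -1, 0, 0, 0, 0, 0, 0, -1, 0, 0, 0, 0, 0, 0, -1, 0, 0, 0, 0, 0, 0, -1])

```text
time_s: 15.32
ee_pos: [0.521, -0.2368, 0.18]
orientation: [0.0, 1.0, -0.01, 0.007]
force: [-1.3, 6.4, 29.0]
width: 0.0264
finger_force: 111.3
```

>>> drive_tool(rows=[0, 0, -12, 0, 0, 0, -1, -8, -3, 0, 0, 0, 0, -1, -8, -3, 0, 0, 0, 0, -1, 0, 0, 5, 0, 0, 0, -1, 0, 0, 4, 0, 0, 0, -1, 0, 0, 0, 0, 0, 0, -1, 0, 0, 1, 0, 0, 0, -1, 0, 0, 0, 0, 0, 0, -1])

```text
time_s: 16.32
ee_pos: [0.4957, -0.2311, 0.1775]
orientation: [-0.001, 1.0, -0.011, -0.003]
force: [-8.8, 3.6, 23.8]
width: 0.0269
finger_force: 110.6
```

>>> drive_tool(rows=[0, 0, 1.5, 0, 0, 0, -1, 0, 0, 0, 0, 0, 0, -1])

```text
time_s: 16.58
ee_pos: [0.4979, -0.232, 0.174]
orientation: [0.0, 1.0, -0.011, 0.0]
force: [0.5, -0.2, -4.5]
width: 0.0266
finger_force: 107.1
```

>>> drive_tool(rows=[8, 10, 0, 0, 0, 0, -1, 0, 0, 2, 0, 0, 0, -1, 0, 0, 2, 0, 0, 0, -1, 0, 0, 2, 0, 0, 0, -1, 0, 0, 0, 0, 0, 0, -1])

```text
time_s: 17.2
ee_pos: [0.502, -0.2381, 0.1659]
orientation: [-0.003, 1.0, -0.01, -0.006]
force: [-5.6, 5.6, 2.5]
width: 0.0272
finger_force: 108.1
```

>>> drive_tool(rows=[0, 0, 2, 0, 0, 0, -1, 0, 0, 0, 0, 0, 0, -1])

```text
time_s: 17.45
ee_pos: [0.5011, -0.2374, 0.1636]
orientation: [-0.004, 1.0, -0.01, -0.007]
force: [-5.5, 7.0, 1.8]
width: 0.0266
finger_force: 108.1
```

>>> drive_tool(rows=[0, 0, 2, 0, 0, 0, -1, 0, 0, 2, 0, 0, 0, -1, 0, 0, 0, 0, 0, 0, -1])

```text
time_s: 17.82
ee_pos: [0.5014, -0.2373, 0.1624]
orientation: [-0.004, 1.0, -0.01, -0.006]
force: [-10.2, 9.6, 21.7]
width: 0.0268
finger_force: 110.7
```

```bash
python3 - <<'E'
from h import *
j=imaging.capture("side")[:,:,::-1];i=imaging.capture("scene")[:,:,::-1]
cv2.imwrite("pics/p3.png",np.hstack([cv2.resize(i[215:345,130:260],(390,390),interpolation=2),cv2.resize(j[200:400,240:440],(390,390),interpolation=2)]))
to((.578,-.313,.2))
E
```

```text
pos [ 0.5014 -0.2373  0.1624] yaw_y -91.2 tilt [-0.0122  0.0083] t 17.925 q [ 0.3696  0.489  -0.01    2.047   0.0022  0.62   -1.2324] F [-11.1697   9.3357  21.9335] w 0.02670144804650856
tool shift mm [ 77.6  73.9 -39.1] turn z None
```

>>> drive_tool(rows=[0, 0, -20, 0, 0, 0, -1, 0, 0, -25, 0, 0, 0, -1, 10, 25, 0, 0, 0, 0, -1, 10, 25, 0, 0, 0, 0, -1, 10, 24, 0, 0, 0, 0, -1, 0, 0, 0, 0, 0, 0, -1, 0, 0, 8, 0, 0, 0, -1, 0, 0, 4, 0, 0, 0, -1, 0, 0, 3, 0, 0, 0, -1, 0, 0, 0, 0, 0, 0, -1])

```text
time_s: 19.18
ee_pos: [0.5342, -0.3156, 0.1915]
orientation: [-0.0, 1.0, -0.01, -0.0]
force: [-0.4, -0.1, -3.9]
width: 0.0268
finger_force: 107.3
```

>>> drive_tool(rows=[0, 0, 2, 0, 0, 0, -1, 0, 0, 0, 0, 0, 0, -1])

```text
time_s: 19.42
ee_pos: [0.5344, -0.3161, 0.1898]
orientation: [0.0, 1.0, -0.01, 0.0]
force: [-0.1, -0.6, -4.8]
width: 0.0268
finger_force: 107.3
```

>>> drive_tool(rows=[0, 0, 3, 0, 0, 0, -1, 0, 0, 3, 0, 0, 0, -1, 0, 0, 0, 0, 0, 0, -1])

```text
time_s: 19.8
ee_pos: [0.5341, -0.316, 0.1833]
orientation: [-0.0, 1.0, -0.01, -0.0]
force: [-0.5, -0.3, -4.0]
width: 0.0271
finger_force: 107.3
```

>>> drive_tool(rows=[0, 0, 2, 0, 0, 0, -1, 0, 0, 0, 0, 0, 0, -1])

```text
time_s: 20.05
ee_pos: [0.5343, -0.3161, 0.1816]
orientation: [-0.0, 1.0, -0.01, -0.0]
force: [-0.0, -0.3, -3.6]
width: 0.0268
finger_force: 107.3
```

>>> drive_tool(rows=[0, 0, 3, 0, 0, 0, -1, 0, 0, 3, 0, 0, 0, -1, 0, 0, 0, 0, 0, 0, -1])

```text
time_s: 20.42
ee_pos: [0.5341, -0.316, 0.1754]
orientation: [-0.0, 1.0, -0.01, -0.0]
force: [1.0, -0.4, -4.3]
width: 0.0269
finger_force: 107.3
```

>>> drive_tool(rows=[0, 0, 3, 0, 0, 0, -1, 0, 0, 2, 0, 0, 0, -1, 0, 0, 0, 0, 0, 0, -1])

```text
time_s: 20.8
ee_pos: [0.5343, -0.316, 0.1705]
orientation: [-0.0, 1.0, -0.01, -0.0]
force: [0.4, 0.0, -3.8]
width: 0.027
finger_force: 107.3
```

>>> drive_tool(rows=[0, 0, -40, 0, 0, 0, -1, 0, 0, -40, 0, 0, 0, -1, -45, 0, 0, 0, 0, 0, -1, -45, 0, 0, 0, 0, 0, -1, 0, 0, 0, 0, 0, 0, -1, 0, 0, 0, 0, 0, 0, -1])

```text
time_s: 21.55
ee_pos: [0.4449, -0.3146, 0.2512]
orientation: [0.0, 1.0, -0.01, 0.001]
force: [1.3, 0.5, -4.0]
width: 0.0267
finger_force: 107.7
```

```bash
python3 - <<'E'
from h import *
st=robot.state();np.savez("pics/w4",**st)
w=imaging.capture("wrist")[:,:,::-1];i=imaging.capture("scene")[:,:,::-1];j=imaging.capture("side")[:,:,::-1]
cv2.imwrite("pics/w4.png",w);cv2.imwrite("pics/s4.png",i);cv2.imwrite("pics/d4.png",j)
cv2.imwrite("pics/p4.png",np.hstack([cv2.resize(w[0:300,110:410],(400,400)),cv2.resize(j[260:400,260:400],(400,400),interpolation=2)]));to((.51,-.24,.19))
E
```

```text
pos [ 0.4459 -0.3142  0.251 ] yaw_y -91.1 tilt [ 0.0013 -0.0003] t 21.7 q [ 0.5277  0.3514  0.0043  2.0046 -0.0027  0.7843 -1.0562] F [-1.0258 -0.2175 -3.5515] w 0.026825435292545843
tool shift mm [ 62.6 -75.5  61.1] turn z None
```

View pics/p4.png

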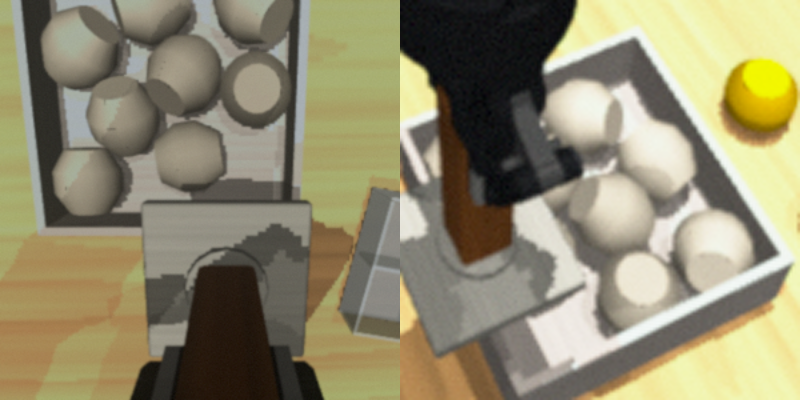

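Both heaped lumps are down: eight lumps are visible in one layer, at crop (80,47), (155,10), (255,15), (183,75), (125,115), (257,88), (88,180) and (190,157). The ones at (183,75) and (125,115) may stand slightly proud, so I press around the tray to level them.

>>> drive_tool(rows=[40, -14, 0, 0, 0, 0, -1, 42, -14, 0, 0, 0, 0, -1, 42, -14, 0, 0, 0, 0, -1, 0, 0, 35, 0, 0, 0, -1, 0, 0, 35, 0, 0, 0, -1, 0, 0, 0, 0, 0, 0, -1, 0, 0, 4, 0, 0, 0, -1, 0, 0, 3, 0, 0, 0, -1, 0, 0, 3, 0, 0, 0, -1, 0, 0, 0, 0, 0, 0, -1])

```text
time_s: 22.95
ee_pos: [0.5693, -0.275, 0.1711]
orientation: [0.0, 1.0, -0.01, 0.0]
force: [-0.6, 0.0, -4.7]
width: 0.0268
finger_force: 107.6
```

>>> drive_tool(rows=[0, 0, 2, 0, 0, 0, -1, 0, 0, 0, 0, 0, 0, -1])

```text
time_s: 23.2
ee_pos: [0.5692, -0.2748, 0.1687]
orientation: [-0.0, 1.0, -0.01, -0.0]
force: [-0.5, 0.4, -2.8]
width: 0.0264
finger_force: 107.6
```

>>> drive_tool(rows=[0, 0, 3, 0, 0, 0, -1, 0, 0, 2, 0, 0, 0, -1, 0, 0, 0, 0, 0, 0, -1])

```text
time_s: 23.58
ee_pos: [0.5692, -0.2747, 0.1638]
orientation: [-0.0, 1.0, -0.01, -0.0]
force: [-0.6, 0.2, -2.4]
width: 0.0266
finger_force: 107.9
```

>>> drive_tool(rows=[0, 0, 2, 0, 0, 0, -1, 0, 0, 2, 0, 0, 0, -1, 0, 0, 0, 0, 0, 0, -1])

```text
time_s: 23.95
ee_pos: [0.5699, -0.2753, 0.1627]
orientation: [0.0, 1.0, -0.01, 0.001]
force: [-4.0, 1.5, 13.6]
width: 0.027
finger_force: 110.4
```

>>> drive_tool(rows=[0, 0, -11, 0, 0, 0, -1, 3, 20, 0, 0, 0, 0, -1, 3, 20, 0, 0, 0, 0, -1, 0, 0, 0, 0, 0, 0, -1, 0, 0, 5, 0, 0, 0, -1, 0, 0, 4, 0, 0, 0, -1, 0, 0, 0, 0, 0, 0, -1])

```text
time_s: 24.82
ee_pos: [0.5746, -0.3143, 0.1624]
orientation: [-0.0, 1.0, -0.01, -0.0]
force: [-1.8, -0.4, 3.1]
width: 0.0266
finger_force: 108.8
```

>>> drive_tool(rows=[0, 0, 1.5, 0, 0, 0, -1, 0, 0, 0, 0, 0, 0, -1])

```text
time_s: 25.08
ee_pos: [0.5747, -0.3145, 0.1623]
orientation: [-0.0, 1.0, -0.01, 0.0]
force: [-2.8, 0.1, 9.9]
width: 0.027
finger_force: 109.6
```

>>> drive_tool(rows=[0, 0, -11, 0, 0, 0, -1, -23, 0, 0, 0, 0, 0, -1, -24, 0, 0, 0, 0, 0, -1, -23, 0, 0, 0, 0, 0, -1, 0, 0, 0, 0, 0, 0, -1, 0, 0, 5, 0, 0, 0, -1, 0, 0, 4, 0, 0, 0, -1, 0, 0, 0, 0, 0, 0, -1])

```text
time_s: 26.08
ee_pos: [0.5054, -0.3132, 0.1622]
orientation: [-0.0, 1.0, -0.01, 0.0]
force: [-0.9, 0.3, -1.2]
width: 0.0268
finger_force: 108.0
```

>>> drive_tool(rows=[0, 0, -9, 0, 0, 0, -1, 0, -25, 0, 0, 0, 0, -1, 0, -25, 0, 0, 0, 0, -1, 0, -24, 0, 0, 0, 0, -1, 0, 0, 0, 0, 0, 0, -1, 0, 0, 5, 0, 0, 0, -1, 0, 0, 4, 0, 0, 0, -1, 0, 0, 0, 0, 0, 0, -1])

```text
time_s: 27.08
ee_pos: [0.5062, -0.2409, 0.1625]
orientation: [0.0, 1.0, -0.011, 0.0]
force: [0.0, -0.8, -1.1]
width: 0.0268
finger_force: 108.8
```

>>> drive_tool(rows=[0, 0, -9, 0, 0, 0, -1, 23, 0, 0, 0, 0, 0, -1, 23, 0, 0, 0, 0, 0, -1, 22, 0, 0, 0, 0, 0, -1, 0, 0, 0, 0, 0, 0, -1, 0, 0, 5, 0, 0, 0, -1, 0, 0, 4, 0, 0, 0, -1, 0, 0, 0, 0, 0, 0, -1])

```text
time_s: 28.08
ee_pos: [0.5729, -0.2418, 0.1633]
orientation: [0.0, 1.0, -0.011, -0.0]
force: [-2.1, 0.1, 3.9]
width: 0.0271
finger_force: 108.7
```

>>> drive_tool(rows=[0, 0, -50, 0, 0, 0, -1, 0, 0, -40, 0, 0, 0, -1, -10, -50, 0, 0, 0, 0, -1, -10, -50, 0, 0, 0, 0, -1, -10, -50, 0, 0, 0, 0, -1, 0, -50, 0, 0, 0, 0, -1, 0, -50, 0, 0, 0, 0, -1, 0, -60, 0, 0, 0, 0, -1, 0, -60, 0, 0, 0, 0, -1, 0, 0, 0, 0, 0, 0, -1])

```text
time_s: 29.32
ee_pos: [0.5501, 0.1374, 0.2521]
orientation: [-0.002, 1.0, -0.005, -0.0]
force: [0.5, -0.8, -3.9]
width: 0.0272
finger_force: 108.0
```

```bash
python3 - <<'E'
from h import *
st=robot.state();np.savez("pics/w5",**st)
w=imaging.capture("wrist")[:,:,::-1];i=imaging.capture("scene")[:,:,::-1];j=imaging.capture("side")[:,:,::-1]
cv2.imwrite("pics/w5.png",w);cv2.imwrite("pics/s5.png",i);cv2.imwrite("pics/d5.png",j)
cv2.imwrite("pics/p5.png",np.vstack([np.hstack([cv2.resize(i[215:345,130:260],(300,300),interpolation=2),cv2.resize(j[260:400,250:400],(321,300),interpolation=2)]),cv2.resize(w,(621,300))[:, :]]));to((.5365,.241,.2))
E
```

```text
pos [0.5505 0.1281 0.2517] yaw_y -91.2 tilt [-0.0018 -0.0017] t 29.475 q [-0.2471  0.3778 -0.0817  1.9577  0.043   0.8098 -1.9447] F [-0.5114 -0.704  -3.3719] w 0.02701111088545126
tool shift mm [ -16.3 -112.6   51.5] turn z None
```

View pics/p5.png

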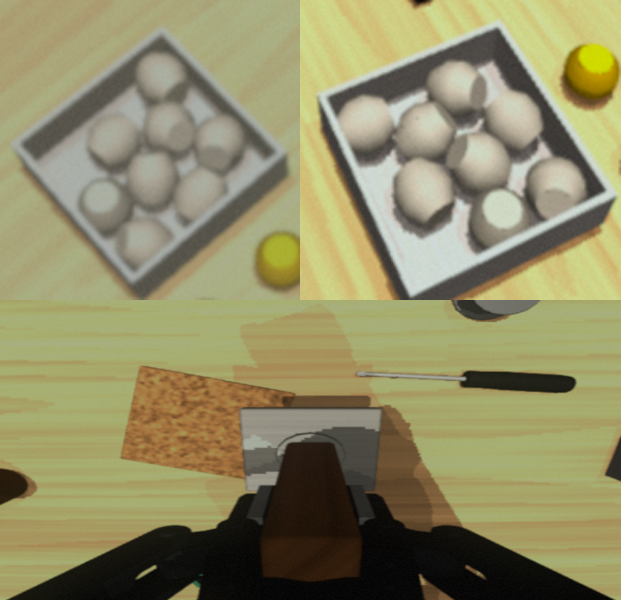

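All eight lumps lie in one layer, below the rim in both views, and the yellow one is untouched. In the wrist view the mat corners are at raw (126,94), (109,221) and (265,130), and the foot outline matches an upright tamper.

```bash
python3 - <<'E'
from h import *
st=dict(np.load("pics/w5.npz"))
P=plane("wrist",np.array([(109,221),(265,130),(126,94)]),.006,st);print(P[:,:2],(P[0]+P[1])/2,np.linalg.norm(P[2]-P[:2],axis=1))
for s,n in(("s5","scene"),("d5","side")):
    m=cv2.inRange(cv2.cvtColor(cv2.imread(f"pics/{s}.png"),cv2.COLOR_BGR2HSV),(5,120,60),(17,255,255));print(n,int(m.sum()/255))
c=(P[0]+P[1])/2
to((.5365,.241,.2));to(np.r_[c[:2],.2])
E
```

```text
[[0.4854 0.337 ]
 [0.5868 0.1542]
 [0.6254 0.2969]] [0.5361 0.2456 0.006 ] [0.1456 0.1478]
scene 2891
side 26724
pos [0.5505 0.1281 0.2517] yaw_y -91.2 tilt [-0.0018 -0.0017] t 29.475 q [-0.2471  0.3778 -0.0817  1.9577  0.043   0.8098 -1.9447] F [-0.5114 -0.704  -3.3719] w 0.02701111088545126
tool shift mm [ -16.3 -112.6   51.5] turn z None
pos [0.5505 0.1281 0.2517] yaw_y -91.2 tilt [-0.0018 -0.0017] t 29.475 q [-0.2471  0.3778 -0.0817  1.9577  0.043   0.8098 -1.9447] F [-0.5114 -0.704  -3.3719] w 0.02701111088545126
tool shift mm [ -16.8 -117.3   51.5] turn z None
```

>>> drive_tool(rows=[-6, -39, 0, 0, 0, 0, -1, -6, -39, 0, 0, 0, 0, -1, -5, -37, 0, 0, 0, 0, -1, 0, 0, 40, 0, 0, 0, -1, 0, 0, 40, 0, 0, 0, -1, 0, 0, 20, 0, 0, 0, -1, 0, 0, 20, 0, 0, 0, -1, 0, 0, 0, 0, 0, 0, -1, 0, 0, 0, 0, 0, 0, -1])

```text
time_s: 30.6
ee_pos: [0.5377, 0.2437, 0.1329]
orientation: [0.0, 1.0, -0.011, 0.0]
force: [-0.4, -0.3, -3.9]
width: 0.0267
finger_force: 107.9
```

>>> drive_tool(rows=[0, 0, 7, 0, 0, 0, -1, 0, 0, 4, 0, 0, 0, -1, 0, 0, 3, 0, 0, 0, -1, 0, 0, 2, 0, 0, 0, -1, 0, 0, 1, 0, 0, 0, -1, 0, 0, 1, 0, 0, 0, -1, 0, 0, 1, 0, 0, 0, -1, 0, 0, 0, 0, 0, 0, -1])

```text
time_s: 31.6
ee_pos: [0.5368, 0.2449, 0.1132]
orientation: [0.0, 1.0, -0.01, -0.0]
force: [0.3, -0.0, -3.7]
width: 0.027
finger_force: 107.9
```

>>> drive_tool(rows=[0, 0, 1, 0, 0, 0, -1, 0, 0, 0, 0, 0, 0, -1])

```text
time_s: 31.85
ee_pos: [0.5368, 0.2449, 0.1122]
orientation: [0.0, 1.0, -0.01, -0.0]
force: [-0.1, -0.2, -4.2]
width: 0.0265
finger_force: 107.9
```

>>> drive_tool(rows=[0, 0, 0.7, 0, 0, 0, -1, 0, 0, 0, 0, 0, 0, -1])

```text
time_s: 32.1
ee_pos: [0.5367, 0.245, 0.1121]
orientation: [0.0, 1.0, -0.01, -0.0]
force: [-1.3, 0.1, 1.4]
width: 0.0272
finger_force: 109.0
```

>>> drive_tool(rows=[0, 0, 0.7, 0, 0, 0, -1, 0, 0, 0, 0, 0, 0, -1])

```text
time_s: 32.35
ee_pos: [0.5367, 0.2451, 0.112]
orientation: [0.0, 1.0, -0.01, -0.0]
force: [-4.1, 0.0, 6.9]
width: 0.0268
finger_force: 109.9
```

>>> drive_tool(rows=[0, 0, -0.7, 0, 0, 0, -1, 0, 0, 0, 0, 0, 0, -1, 0, 0, 0, 0, 0, 0, -1], newtons=20)

```text
time_s: 32.72
ee_pos: [0.5368, 0.245, 0.1121]
orientation: [-0.0, 1.0, -0.01, -0.0]
force: [-3.5, -0.3, 6.0]
width: 0.027
finger_force: 109.0
```

>>> drive_tool(rows=[0, 0, 0, 0, 0, 0, 0, 0, 0, 0, 0, 0, 0, 1, 0, 0, 0, 0, 0, 0, 1, 0, 0, 0, 0, 0, 0, 1, 0, 0, 0, 0, 0, 0, 1, 0, 0, 0, 0, 0, 0, 1])

```text
time_s: 33.48
ee_pos: [0.5368, 0.2449, 0.1116]
orientation: [-0.0, 1.0, -0.01, 0.0]
force: [0.1, 0.8, 0.2]
width: 0.0856
finger_force: 0.0
```

```bash
python3 - <<'E'
from h import *
to((.5365,.244,.112))
E
```

```text
pos [0.5368 0.2449 0.1116] yaw_y -91.2 tilt [0. 0.] t 33.475 q [-0.4451  0.596  -0.0833  2.0042  0.0902  0.5448 -2.1824] F [0.1476 0.8166 0.1768] w 0.08555614811481047
tool shift mm [-0.3  0.9 -0.4] turn z None
```

Open and free. I retreat straight up, then check the placing numerically.

>>> drive_tool(rows=[0, 0, -20, 0, 0, 0, 1, 0, 0, -50, 0, 0, 0, 1, 0, 0, -50, 0, 0, 0, 1, 0, 0, -50, 0, 0, 0, 1, 0, 0, 0, 0, 0, 0, 1, -45, 0, 0, 0, 0, 0, 1, -30, 0, 0, 0, 0, 0, 1, 0, 0, 0, 0, 0, 0, 1, 0, 0, 0, 0, 0, 0, 1])

```text
time_s: 34.6
ee_pos: [0.4623, 0.2462, 0.2812]
orientation: [0.0, 1.0, -0.01, 0.0]
force: [0.1, 0.3, 0.0]
width: 0.0855
finger_force: 0.0
```

```bash
python3 - <<'E'
from h import *
st=robot.state();w=imaging.capture("wrist")[:,:,::-1].copy();j=imaging.capture("side")[:,:,::-1].copy()
to((0,0,0))
h=cv2.cvtColor(w,cv2.COLOR_BGR2HSV)
m=cv2.inRange(h,(5,120,60),(17,255,255));m=cv2.morphologyEx(m,cv2.MORPH_OPEN,np.ones((3,3)))
n,l,s,_=cv2.connectedComponentsWithStats(m);k=1+s[1:,4].argmax()
r=cv2.minAreaRect(cv2.findNonZero((l==k).astype(np.uint8)));b=cv2.boxPoints(r)
P=plane("wrist",b,.006,st);print("mat",b.tolist(),P.mean(0),np.linalg.norm(P-np.roll(P,1,0),axis=1))
f=cv2.inRange(h,(0,0,90),(180,60,255))&cv2.fillConvexPoly(np.zeros_like(m),cv2.convexHull(b).astype(int),255)
f=cv2.morphologyEx(f,cv2.MORPH_OPEN,np.ones((3,3)));r=cv2.minAreaRect(cv2.findNonZero(f));b=cv2.boxPoints(r)
P=plane("wrist",b,.018,st);print("foot",b.tolist(),P.mean(0),np.linalg.norm(P-np.roll(P,1,0),axis=1))
q=np.array([[-.042,-.042,.018],[.042,-.042,.018],[.042,.042,.018],[-.042,.042,.018]])+[.537,.245,0]
print("pred foot",proj("wrist",q,st).round(0).tolist())
E
```

```text
pos [0.4629 0.2463 0.2813] yaw_y -91.2 tilt [ 0.0003 -0.    ] t 34.7 q [-0.476   0.2904 -0.1238  2.0114  0.0477  0.8422 -2.2187] F [ 0.17    0.4952 -0.0209] w 0.08517123747250198
tool shift mm [-457.6  256.1  281.2] turn z None
mat [[148.34701538085938, 95.74313354492188], [266.7826843261719, -40.669349670410156], [567.564697265625, 220.47470092773438], [449.1289978027344, 356.8871765136719]] [0.4374 0.1349 0.006 ] [0.5293 0.1866 0.4691 0.2419]
foot [[240.0, 52.0], [319.0, 52.0], [319.0, 132.0], [240.0, 132.0]] [0.5358 0.2455 0.018 ] [0.0821 0.0817 0.0821 0.087 ]
pred foot [[319.0, 131.0], [320.0, 49.0], [238.0, 51.0], [243.0, 133.0]]
```

```bash
python3 - <<'E'
from h import *
st=robot.state();w=imaging.capture("wrist")[:,:,::-1].copy();h=cv2.cvtColor(w,cv2.COLOR_BGR2HSV)
print(h[95,[150,180,200,225]].tolist(),h[95,[340,360,380,480]].tolist(),h[300,[200,280]].tolist())
for sat in(135,150,165,180):
    m=cv2.inRange(h,(4,sat,60),(17,255,255));m[:, :110]=0;m[:,460:]=0;m[230:]=0
    m=cv2.morphologyEx(cv2.morphologyEx(m,cv2.MORPH_CLOSE,np.ones((5,5))),cv2.MORPH_OPEN,np.ones((9,9)))
    n,l,s,_=cv2.connectedComponentsWithStats(m);k=1+s[1:,4].argmax()
    b=cv2.boxPoints(cv2.minAreaRect(cv2.findNonZero((l==k).astype(np.uint8))))
    P=plane("wrist",b,.006,st);print(sat,b.round().tolist(),P.mean(0),np.linalg.norm(P-np.roll(P,1,0),axis=1))
E
```

```text
[[31, 102, 138], [29, 97, 140], [29, 94, 139], [14, 154, 126]] [[14, 162, 115], [33, 95, 143], [33, 96, 143], [30, 95, 139]] [[32, 96, 141], [71, 119, 79]]
135 [[187.0, 201.0], [228.0, 4.0], [430.0, 46.0], [389.0, 243.0]] [0.4939 0.213  0.006 ] [0.2565 0.2213 0.2177 0.2307]
150 [[191.0, 139.0], [229.0, 3.0], [364.0, 40.0], [327.0, 176.0]] [0.5362 0.2475 0.006 ] [0.1628 0.1479 0.1463 0.1519]
165 [[261.0, 80.0], [298.0, 80.0], [298.0, 118.0], [261.0, 118.0]] [0.5297 0.2456 0.006 ] [0.0406 0.0403 0.0406 0.0415]
180 [[261.0, 80.0], [297.0, 80.0], [297.0, 117.0], [261.0, 117.0]] [0.5303 0.2462 0.006 ] [0.0395 0.0392 0.0395 0.0403]
```

The mat centre is about (0.536,0.247) and the foot centre about (0.536,0.2455), so the tamper stands flat and centred. The robot is clear of everything, so I hand the job in.

```bash
python3 -c "
from plant import order
print(order.sign_off())"
```

```text
the job is handed in; nothing more can be done
None
```

The job is handed in at about 35 s of the 72 s allowed: the last pictures showed all eight lumps in one level layer with none above the rim, and the tamper stands upright on the cork mat within about 2 mm of its middle.

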